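# Index the condiment turntable to the cup

### The job

Bring the small brown bottle on the turntable round to the small black coffee cup: pull the black knob up to draw the sprung index pin, turn the turntable to its next stop on the correct side, and let the pin spring fully home into the hole there, so that the bottle (not the salt shaker) stands in line with the cup. Leave the cup where it is, and keep the bottle and the shaker standing in their seats.

Things in the scene. Friction and masses are not known exactly. Their poses are not given: they have to be found in the camera images.
- knob_grip (a point): Middle (on the axis, half-way up) of the black round upright knob, 28 mm diameter, 32 mm tall, that pulls the index pin; 162 mm above the counter when the pin is home. It is 65 mm from the turntable's axis, on the robot's side, above a 23 mm wide steel barrel that turns with the top and ends 34 mm below this point. Hold the knob from above, fingers in any direction.
- pivot (a point): The vertical turning axis of the turntable, at the upper face of its wooden top (44 mm above the counter); a 20 mm wide bolt head rises 5 mm above it.
- turn_base: The fixed base: a foot and an aluminium index plate (156 mm diameter, top 30 mm above the counter). Origin on the turning axis at the counter, z up; its -y axis points to the cup. Three 20 mm pin holes, 65 mm from the axis, 45 degrees apart; the knob starts over the middle one, 160 degrees anticlockwise from its x axis.
- turn_top (a joint): Angle of the turntable's top, rad: 0 at the start (middle hole), growing anticlockwise seen from above; the other two holes are at -0.785 and +0.785, end stops at -1.05 and +1.05. Slight friction (about 0.1 N m): it stays where it is left. Top, barrel, knob, bottle and shaker all turn together.
- index_pin (a joint): Height of pin and knob, m, above fully home: 0 home in a hole, 0.022 at the upper stop. The pin (16 mm thick, round nose) stands 14 mm deep in the hole: it is free above 0.014, and at 0.016 to 0.020 passes over the plate. A spring presses it down with 5 N when home, 8 N at the top. It moves vertically and travels with the top.
- vial_center (a point): Centre, half-way up, of the small brown bottle with a black cap (29 mm diameter, 64 mm tall). It stands upright in one of two wire-ring seats (46 mm wide inside, 7 mm high) on the turntable's top, 49 mm from the axis, 45 degrees to either side of the cup's direction at the start; which of the two seats varies. One stop of the turntable brings it in line with the cup, the other takes it away.
- shaker_center (a point): Centre, half-way up, of the clear salt shaker with a domed grey top (44 mm diameter, 90 mm tall), upright in the other seat.
- cup_center (a point): Centre, half-way up, of the small black coffee cup without handle (56 mm wide, 46 mm tall), upright on the counter to the right of the turntable, about 120 mm from its axis.

How it is judged (in metres and radians):
On the way, in this order (a step that is already met when the one before it is completed fails the run):
1. the index pin is pulled clear of its hole (value of joint index_pin above 0.012 m), for 0.1 s.
2. the bottle is turned into line with the cup (x of vial_center in the frame of turn_base between -0.015 and 0.015 m and y of vial_center in the frame of turn_base below -0.03 m), for 0.1 s.
At the end, for the whole second after the job is handed in: The brown bottle is within 15 mm of the line from the turntable's axis to the cup, on the cup's side; the index pin is home in the hole there (within 3 mm of fully down); the turntable is at rest; bottle and shaker stand upright on it (all of step 2 and value of joint index_pin below 0.003 m and velocity of joint turn_top between -0.05 and 0.05 rad/s and angle between each of vial_center, shaker_center's own z axis and vertical below 0.15 rad and height (world z) of vial_center above 0.06 m and height (world z) of shaker_center above 0.07 m); the robot touches nothing.
It fails at once if the cup is shifted by more than 20 mm (distance of cup_center from where it was at the start of the episode above 0.02 m).
It also fails if it takes over 37 s, if anything falls off the work surface, if the arm or the gripper's body presses on something with over 40 N, if the wrist force passes 120 N, or if a joint passes its speed limit or range.

### The arm

A 7-joint arm with a two-finger parallel gripper is mounted at the origin on a cart in front of the work surface, level with it; the furniture and walls round the work are solid. World frame = base frame: x ahead of the robot, y to its left, z up, the work surface at z = 0. Lengths are in m, angles in degrees, forces in N, time in s.
With the tool pointing down it reaches from about 0.425 to 1.025 m from the base axis. Payload 9.4 kg.
Tool frame: the origin (TCP) lies at the very end of the fingers, on their centre line; the grasp point (between the pads) lies 19 mm behind it; z points along the fingers, y is the line along which they close (so a half turn about z gives the same grasp; the last joint's range is limited). The gripper opens to 93 mm and grips with 3 to 60 N. Pads are 15 mm wide; open, the fingers measure 128 mm over their backs; the gripper's body (75 mm by 188 mm) begins 65 mm behind the grasp point.
Start: joints at [-74.009, 34.337, -0.143, 91.639, 0.103, 54.024, -4.572], TCP at [0.253, 0.68, 0.189] pointing down, gripper open.
Joint ranges: [-147.43, 147.43], [-19.82, 112.94], [-74.19, 73.91], [6.32, 146.72], [-59.91, 239.91], [6.04, 106.73], [-150.56, 150.56]. Speed limits (degrees/s): [127.2, 127.2, 172.46, 172.46, 180, 180, 180].

### API

Orientations are given as [roll, pitch, yaw] about the fixed x, y, z axes, in that order (R = Rz(yaw) Ry(pitch) Rx(roll)).
In Python, from rig import robot, hand, planner, vision, job, monitor gives the robot as it stands. Calls block until the motion is done:
- robot.move_ptp(position, orientation): joint-space move of the TCP to a pose.
- robot.move_l(position, ori=None, vel=0.15): straight line of the TCP; ori=None keeps the orientation; vel is the mean speed in m/s.
- robot.set_joints(angles): joint-space move.
- hand.move_gripper(opening, grasp_force=None): finger opening in m; grasp_force is the grip in N (None keeps the last); returns when the fingers have stopped.
- robot.wait(seconds).
- planner.solve_ik(position, orientation): joint angles nearest the present ones, or None.
- vision.capture(name): name is "side" or "top" or "wrist"; returns a dict with "img" (420x560x3 uint8, red, green, blue), "camera_matrix" (3x3 intrinsics, pixels), "rvec" (rotation vector, rad) and "tvec" (3), from world to camera coordinates, as OpenCV has them. Camera axes: x right, y down, z forward; pixel columns grow to the right and rows downward; lengths in m; the calibration is good to about 2 mm. A picture is of the moment at which its call begins. There is no depth.
A pose or a line that the arm cannot do raises robot.MotionError and nothing moves.
- job.finish_job(): hands the job in; it is judged then, once.
Trained networks look in the newest picture that a camera, given by its name, has taken for a name from the list of things; names that differ only in an ending like _2 or _b are one class to them, and where a whole thing is asked for, a point or a joint stands for the part that bears it (a point fixed in the world has none). Each returns a list of dicts, best first, with "score" (0 to 1); they miss things now and then, are a little off and sometimes report something else, mostly with a low value. They report only what shows in the picture. A call takes as long as a camera call.
- vision.find_in(camera, label): "bbox" ([left, top, right, bottom] in pixels, round what is visible of it).
- vision.trace(camera, label): "pixels" (420x560 bool, what is visible of it) and "bbox" ([left, top, right, bottom] in pixels, round what is visible of it).
Readings, each from a call of its own:
- monitor.current_t(): time.
- monitor.current_joint_positions(): joint angles.
- monitor.current_joint_vel(): joint speeds.
- monitor.current_effort(): joint torques, N m.
- monitor.current_ee_pos(): TCP position.
- monitor.current_ee_rot(): TCP orientation.
- monitor.current_force(): force on the tool from outside, world axes, zero at the start.
- monitor.current_moment(): the same for the moment, N m.
- monitor.current_gripper_width(): finger opening in m.
- monitor.current_gripper_force(): force on a finger pad.
Only numpy, scipy, OpenCV 4.12 (cv2) and the standard library are available. Lean on these libraries where they do the work, as an engineer would, in place of code of your own. Each camera call takes 0.05 s, during which the arm holds its last target. There are 200 camera calls.

## Working session

There is one attempt and no reset: what is moved stays moved. The work goes in short steps, each a Python script; the robot and the scene stay as the last script left them, time stands still between calls to the robot, and variables do not carry over. Pictures are saved under pics/ and viewed, at most 10 in all, crops included, and the job is handed in when it is done.

```bash
mkdir -p pics
cat > h.py <<'E'
import numpy as np, cv2
from rig import robot, hand, planner, vision, job, monitor
def ray(c,uv):
    R=cv2.Rodrigues(np.array(c["rvec"],float))[0]; t=np.array(c["tvec"],float).ravel()
    K=np.array(c["camera_matrix"],float)
    d=R.T@np.linalg.inv(K)@np.array([uv[0],uv[1],1.]); return -R.T@t, d
def at_z(c,uv,z):
    o,d=ray(c,uv); return o+d*(z-o[2])/d[2]
E
python3 - <<'E'
from h import *
ims=[]
for n in ["side","top"]:
    c=vision.capture(n); ims.append(c["img"]); o,_=ray(c,(280,210)); print(n,"cam",o.round(3))
    cv2.imwrite(f"pics/{n}0.png",c["img"][:,:,::-1])
    for l,z in [("knob_grip",.162),("vial_center",.08),("shaker_center",.09),("cup_center",.023),("turn_base",.03),("turn_top",.044)]:
        for f in vision.find_in(n,l)[:2]:
            b=f["bbox"]; m=((b[0]+b[2])/2,(b[1]+b[3])/2)
            print(l,round(f["score"],2),np.round(b),at_z(c,m,z).round(3))
print(monitor.current_t())
E
```

```text
side cam [0.37  0.353 0.681]
knob_grip 0.8 [297. 201. 313. 230.] [ 0.393 -0.208  0.162]
vial_center 0.9 [248. 210. 261. 238.] [ 0.494 -0.255  0.08 ]
shaker_center 0.9 [277. 201. 301. 241.] [ 0.426 -0.265  0.09 ]
cup_center 0.91 [263. 200. 285. 227.] [ 0.469 -0.354  0.023]
turn_base 0.76 [230. 205. 312. 291.] [ 0.457 -0.242  0.03 ]
turn_top 0.68 [243. 201. 314. 273.] [ 0.445 -0.261  0.044]
top cam [ 0.321 -0.279  0.975]
knob_grip 0.76 [236. 227. 249. 246.] [ 0.395 -0.214  0.162]
vial_center 0.75 [259. 184. 278. 204.] [ 0.491 -0.261  0.08 ]
shaker_center 0.86 [262. 215. 282. 237.] [ 0.422 -0.268  0.09 ]
cup_center 0.76 [298. 198. 322. 223.] [ 0.462 -0.352  0.023]
turn_base 0.74 [221. 179. 292. 250.] [ 0.454 -0.234  0.03 ]
turn_top 0.87 [232. 184. 284. 250.] [ 0.447 -0.238  0.044]
turn_top 0.57 [262. 184. 279. 204.] [ 0.498 -0.265  0.044]
0.7
```

```bash
python3 -c "
import cv2,numpy as np
a=cv2.imread('pics/side0.png');b=cv2.imread('pics/top0.png')
a=cv2.resize(a[100:380,130:400],(400,415));b=cv2.resize(b[100:340,160:390],(400,415))
cv2.imwrite('pics/both.png',np.hstack([a,b]))"
```

```text
(no output)
```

View pics/both.png

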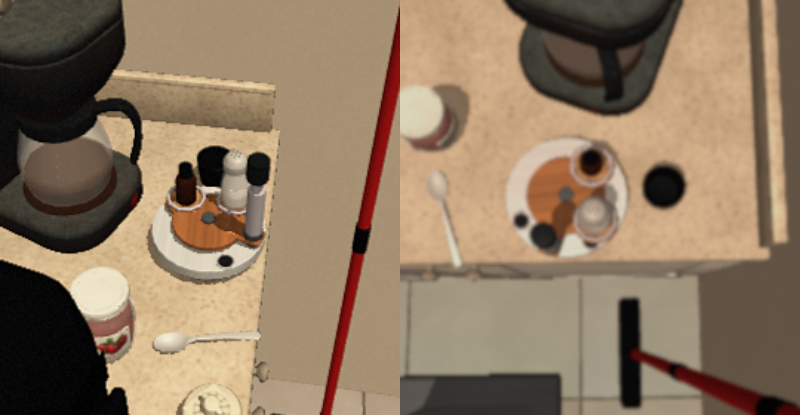

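Run:
```python
from h import *
s=vision.capture("side"); t=vision.capture("top")
f=lambda x,y:(130+x*270/400,100+y*280/415); g=lambda x,y:(160+(x-400)*230/400,100+y*240/415)
print("pivot",at_z(s,f(209,217),.049).round(3),at_z(t,g(566,193),.049).round(3))
print("hole",at_z(s,f(226,261),.03).round(3),at_z(t,g(521,220),.03).round(3))
o1,a=ray(s,f(360,240));_,b=ray(s,f(396,20));o2,c=ray(t,g(635,352));_,d=ray(t,g(798,408))
n1=np.cross(a,b);n2=np.cross(c,d)
for z in(-.3,0,.2,.4,.6,.8):
    print(z,np.linalg.solve(np.array([n1[:2],n2[:2]]),[n1@o1-n1[2]*z,n2@o2-n2[2]*z]).round(3))
p=np.array([.394,-.211])
for yaw in (-180,-135,-90,-45,0,45,90,135):
    q=planner.solve_ik([.394,-.211,.145],[180,0,yaw]); print(yaw,None if q is None else np.round(q))
```

```text
pivot [ 0.456 -0.229  0.049] [ 0.458 -0.233  0.049]
hole [ 0.425 -0.173  0.03 ] [ 0.427 -0.175  0.03 ]
-0.3 [ 0.211 -0.412]
0 [ 0.227 -0.408]
0.2 [ 0.238 -0.406]
0.4 [ 0.248 -0.403]
0.6 [ 0.259 -0.4  ]
0.8 [ 0.27  -0.398]
-180 [  9.  20.  16. 130. -11.  31. 123.]
-135 [ 53.  24. -42. 128.  27.  37. 126.]
-90 [ -21.   33.   64.  132.  -46.   43. -104.]
-45 [-21.  33.  64. 132. -46.  43. -59.]
0 [-15.  27.  52. 132. -37.  37. -25.]
45 [ -5.  23.  35. 131. -24.  33.   4.]
90 [ -4.  22.  34. 131. -24.  32.  48.]
135 [ -0.  21.  29. 131. -19.  32.  88.]
```

Run:
```python
from h import *
print(np.round(monitor.current_ee_rot(),1))
yaw=monitor.current_ee_rot()[2]
q=planner.solve_ik([.158,.425,.30],[180,0,yaw]); print(np.round(q,1))
robot.set_joints(q); 
q=np.array(q); q[0]=28; robot.set_joints(q.tolist())
print(monitor.current_ee_pos(),np.round(monitor.current_ee_rot(),1))
y=monitor.current_ee_rot()[2]
q=planner.solve_ik([.395,-.212,.27],[180,0,y]);print(np.round(q,1))
robot.set_joints(q)
print(monitor.current_t(),np.round(monitor.current_ee_pos(),3))
for n in("wrist","top","side"):
    c=vision.capture(n)
    cv2.imwrite(f"pics/{n}1.png",c["img"][:,:,::-1])
    for l,z in [("knob_grip",.178),("cup_center",.046)]:
        for f in vision.find_in(n,l)[:2]:
            b=f["bbox"]; print(n,l,round(f["score"],2),np.round(b),at_z(c,((b[0]+b[2])/2,(b[1]+b[3])/2),z).round(3))
```

```text
[180.    0.  159.6]
[-75.9   7.9  -1.1 117.3   0.2  54.8  -7.4]
[ 0.37533019 -0.25447277  0.29998066] [180.   -0.   55.9]
[ 23.8   9.4  -3.3 120.3   0.7  50.3 -14.1]
4.8 [ 0.395 -0.21   0.27 ]
wrist knob_grip 0.97 [272. 191. 298. 223.] [ 0.397 -0.214  0.178]
wrist knob_grip 0.22 [349. 164. 375. 188.] [ 0.477 -0.23   0.178]
wrist cup_center 0.6 [352. 210. 390. 250.] [ 0.464 -0.351  0.046]
top knob_grip 0.59 [242. 232. 248. 245.] [ 0.389 -0.22   0.178]
top cup_center 0.74 [300. 198. 324. 222.] [ 0.461 -0.356  0.046]
side knob_grip 0.71 [296. 200. 312. 227.] [ 0.395 -0.194  0.178]
side cup_center 0.69 [263. 200. 285. 228.] [ 0.464 -0.326  0.046]
```

View pics/wrist1.png

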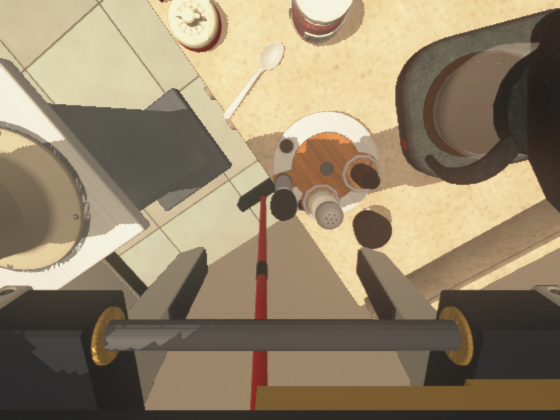

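Run:
```python
from h import *
c=vision.capture("wrist")
pv=at_z(c,(327,169),.049)[:2]; ho=at_z(c,(287,146),.03)[:2]; kn=at_z(c,(284.5,207),.178)[:2]
print(pv,ho,kn)
for p in(ho,kn): d=p-pv; print(np.hypot(*d),np.degrees(np.arctan2(d[1],d[0])))
k=kn*.6+np.array([.3945,-.212])*.4; print(k)
y=monitor.current_ee_rot()[2]
hand.move_gripper(.055)
robot.move_l([*k,.20],[180,0,y],vel=.15); robot.move_l([*k,.145],vel=.08)
print("F",np.round(monitor.current_force(),1))
hand.move_gripper(0.0,20)
print(monitor.current_gripper_width(),monitor.current_gripper_force(),np.round(monitor.current_force(),1),np.round(monitor.current_moment(),2))
robot.move_l([*k,.1635],vel=.04)
print(monitor.current_ee_pos(),np.round(monitor.current_force(),1),np.round(monitor.current_moment(),2),monitor.current_t())
c=vision.capture("side");cv2.imwrite("pics/s2.png",cv2.resize(c["img"][150:310,200:400,::-1],(750,600)))
```

```text
[ 0.45684974 -0.23588328] [ 0.42717112 -0.17924093] [ 0.39626407 -0.21595173]
0.06394666788520534 117.6529697937452
0.06378001753297113 161.78976253399676
[ 0.39555844 -0.21437104]
F [-0.  -0.3 -0.1]
0.026230938870606898 20.001067221164703 [-3.4  1.5  5. ] [ 0.33  0.8  -0.01]
[ 0.39502626 -0.21416454  0.16336408] [-2.1  1.5 -8.2] [0.33 0.71 0.  ] 8.75
```

View pics/s2.png

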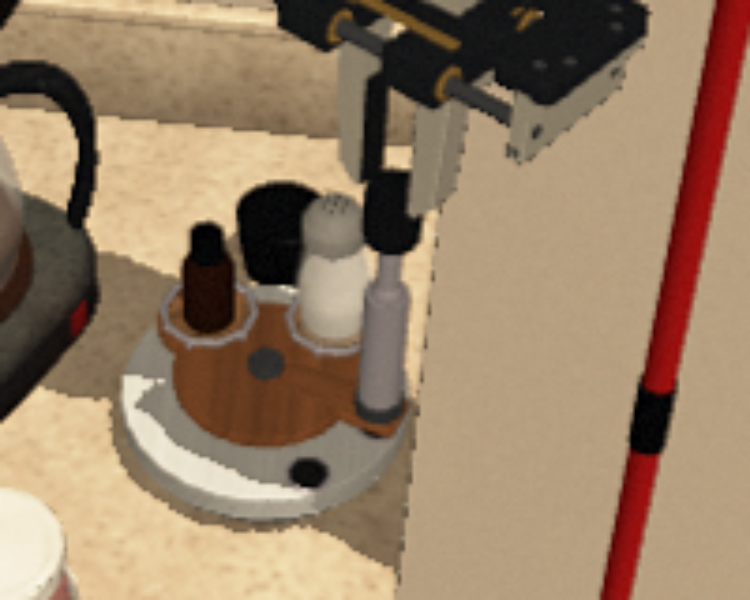

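Run:
```python
from h import *
pv=np.array([.457,-.233]); p=np.array(monitor.current_ee_pos()); y=monitor.current_ee_rot()[2]; d=p[:2]-pv
for a in (9,18,27,36,45):
    r=np.radians(-a); e=np.array([[np.cos(r),-np.sin(r)],[np.sin(r),np.cos(r)]])@d
    robot.move_l([*(pv+e),.1635],[180,0,y-a],vel=.04)
    print(a,np.round(monitor.current_ee_pos(),4),np.round(monitor.current_force(),1),np.round(monitor.current_moment(),2),np.round(monitor.current_gripper_width(),4))
print(np.round(monitor.current_joint_positions()),monitor.current_t())
c=vision.capture("side");cv2.imwrite("pics/s3.png",cv2.resize(c["img"][150:310,200:400,::-1],(750,600)))
```

```text
9 [ 0.3987 -0.2045  0.1633] [-2.   1.3 -8.2] [ 0.44  0.59 -0.03] 0.0263
18 [ 0.4038 -0.1958  0.1634] [-1.9  3.1 -8.2] [ 0.62  0.64 -0.05] 0.0266
27 [ 0.4101 -0.1879  0.1634] [-2.3  3.4 -9. ] [ 0.86  0.73 -0.02] 0.0266
36 [ 0.4177 -0.1811  0.1634] [-2.6  5.6 -8.5] [ 1.11  0.7  -0.03] 0.0264
45 [ 0.4263 -0.1755  0.1634] [-1.3  6.  -8.4] [ 1.28  0.66 -0.04] 0.0263
[  9.  19.   9. 127.  -5.  34. -58.] 10.8083
```

View pics/s3.png

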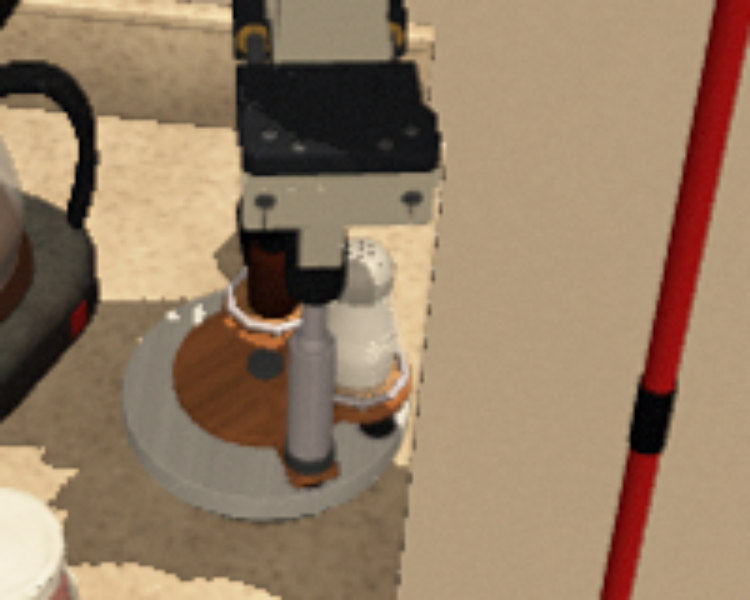

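The knob now stands over the target hole, with the barrel foot at about (311,465) in the crop where the hole was at (308,470). The bottle is behind the knob and in its seat. I'll lower it next.

Run:
```python
from h import *
p=np.array(monitor.current_ee_pos())
p[:2]=[.4263,-.1755]
for z in (.158,.153,.149,.1465):
    robot.move_l([p[0],p[1],z],vel=.03)
    print(z,np.round(monitor.current_ee_pos(),4),np.round(monitor.current_force(),1),np.round(monitor.current_moment(),2))
print(monitor.current_t())
```

```text
0.158 [ 0.4263 -0.1755  0.1581] [-1.7  5.7 -8.1] [1.17 0.63 0.02]
0.153 [ 0.4263 -0.1755  0.1532] [-2.   4.2 -6.7] [1.18 0.72 0.01]
0.149 [ 0.4263 -0.1755  0.1493] [-2.7  5.  -6.3] [1.13 0.68 0.01]
0.1465 [ 0.4263 -0.1755  0.1468] [-2.4  5.6 -5.4] [ 1.14  0.7  -0.03]
12.0417
```

Run:
```python
from h import *
hand.move_gripper(.055); robot.wait(.3)
p=monitor.current_ee_pos(); robot.move_l([p[0],p[1],.27],vel=.12); robot.wait(.3)
print(np.round(monitor.current_force(),1))
ims=[]
for n in("wrist","side"):
    c=vision.capture(n); im=c["img"][:,:,::-1]
    ims.append(cv2.resize(im[90:300,200:410] if n=="wrist" else im[140:320,215:395],(400,400)))
    for l,z in [("knob_grip",.178),("vial_center",.108),("shaker_center",.134),("cup_center",.046)]:
        for f in vision.find_in(n,l)[:1]:
            b=f["bbox"]; print(n,l,round(f["score"],2),np.round(b),at_z(c,((b[0]+b[2])/2,(b[1]+b[3])/2),z).round(3))
cv2.imwrite("pics/e.png",np.hstack(ims)); print(monitor.current_t())
```

```text
[-0.8  0.   0.2]
wrist knob_grip 0.63 [270. 187. 294. 220.] [ 0.428 -0.176  0.178]
wrist vial_center 0.61 [347. 161. 379. 188.] [ 0.463 -0.27   0.108]
wrist shaker_center 0.69 [306. 188. 341. 227.] [ 0.42  -0.227  0.134]
wrist cup_center 0.77 [385. 158. 426. 193.] [ 0.465 -0.349  0.046]
side knob_grip 0.55 [277. 213. 292. 242.] [ 0.423 -0.156  0.178]
side vial_center 0.54 [266. 204. 280. 236.] [ 0.455 -0.242  0.108]
side shaker_center 0.94 [289. 215. 305. 251.] [ 0.404 -0.19   0.134]
side cup_center 0.77 [261. 197. 286. 217.] [ 0.468 -0.348  0.046]
15.0
```

View pics/e.png

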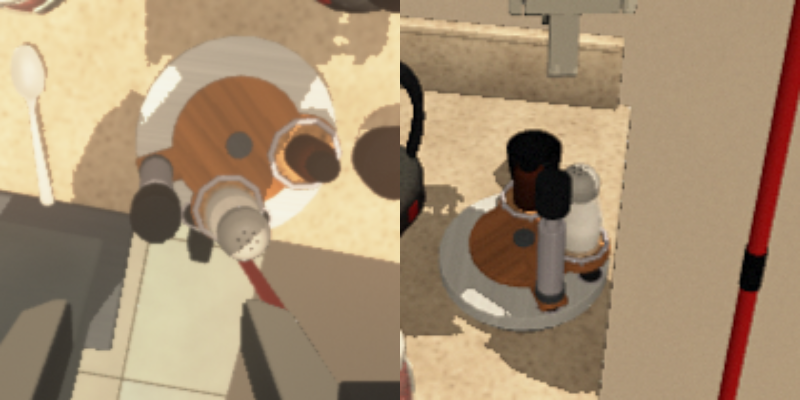

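Run:
```python
from h import *
c=vision.capture("side")
def row(x,y,z): return cv2.projectPoints(np.array([[x,y,z]],float),np.array(c["rvec"],float),np.array(c["tvec"],float),np.array(c["camera_matrix"],float),None)[0].ravel().round(1)
for nm,x,y in(("start, box 201-230",.395,-.2135),("now, box 213-242",.4268,-.1757)):
    for dz in(0,.003,.014): print(nm,dz,row(x,y,.178+dz),row(x,y,.146+dz))
m=vision.trace("side","knob_grip")[0]; print(m["score"],m["bbox"])
```

```text
start, box 201-230 0 [304.7 206.3] [303.7 219.5]
start, box 201-230 0.003 [304.8 205. ] [303.7 218.3]
start, box 201-230 0.014 [305.1 200.2] [304.1 213.8]
now, box 213-242 0 [283.8 219. ] [283.4 232.3]
now, box 213-242 0.003 [283.9 217.7] [283.4 231.1]
now, box 213-242 0.014 [284.  212.9] [283.6 226.6]
0.71 [275.1, 215.6, 291.1, 244.3]
```

```bash
python3 -c "
from h import *
print(job.finish_job())"
```

```text
the job is handed in; nothing more can be done
None
```

I drew the pin, turned the turntable clockwise one stop, let the pin drop into that hole, and handed the job in at about 15 s of the 37 s allowed. The last pictures show the bottle in line with the cup, the bottle and shaker upright in their seats, and the knob at its home height. The cup did not move measurably, and the hand-in call returned no verdict.

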